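# Build up a honing spindle and press its keyed arbor home

### The arm

A 7-joint arm with a two-finger parallel gripper is mounted at the origin on the work surface. World frame = base frame: x ahead of the robot, y to its left, z up, the work surface at z = 0. Lengths are in mm, angles in rad, forces in N, time in s.
With the tool pointing down it reaches from about 400 to 925 mm from the base axis. Payload 5.6 kg.
Tool frame: the origin (TCP) lies at the very end of the fingers, on their centre line; the grasp point (between the pads) lies 19 mm behind it; z points along the fingers, y is the line along which they close (so a half turn about z gives the same grasp; the last joint's range is limited). The gripper opens to 85 mm and grips with 20 to 120 N. Pads are 22 mm wide; open, the fingers measure 114 mm over their backs; the gripper's body (76 mm by 85 mm) begins 54 mm behind the grasp point. The pads swing forward as they close: fully open they stand 13 mm farther back than shut.
Start: joints at [-1.213, 0.468, -0.012, 1.603, 0.006, 1.071, -0.056], TCP at [253.641, 598.477, 231.29] pointing down, gripper open.
Joint ranges: [-2.53, 2.53], [-0.31, 2.02], [-1.57, 1.55], [0.28, 2.44], [-1.29, 4.43], [0.15, 1.84], [-2.92, 2.92]. Speed limits (rad/s): [2.57, 2.57, 3.14, 3.14, 3.14, 3.14, 3.14].

### API

Orientations are given as a unit quaternion [x, y, z, w].
In Python, from cell import env, read_camera, look_for, outline_of, pinpoint gives the robot as it stands.
- The arm moves only by the tool jog_arm, never from a script. Its arguments are lists of equal length, an entry for each row: "offset": the shift along the tool's x, y, z in m, a list of three; "yaw": the turn about the tool's z in degrees; "fingers": the opening in per cent of the stroke, from 0 (shut) to 100 (fully open). In form: {"offset": [[x, y, z], ...], "yaw": [yaw, ...], "fingers": [fingers, ...]}. A call has 1 to 10 rows; each row shifts and turns the commanded pose from where the row before left it, along the tool's axes as they then stand; what a row does not reach is not made up. A row lasts 1/10 s, in which the tool goes at most 50 mm and 8.59 degrees, less where a joint would pass 70% of its speed; a pose out of reach is approached as far as the arm can. A call is refused whole if a number of a shift passes 0.05 or a number of a turn 8.59, either way. A call with a gripper value outside its range is refused whole. The fingers move at their own pace and stop on an object; the grip force is fixed at half the most. Time passes only in rows, so rows that do not move let the fingers close. It gives the time, the measured TCP pose, the force, the opening and the grip force at its end, in the units of the state.
- env.observe(): the state, without advancing time (a new reading comes with each control period).
- read_camera(name): name is "scene" or "top" or "wrist"; returns a dict with "frame" (384x512x3 uint8, blue, green, red), "range_z" (384x512 float32, mm along the optical axis (not along the pixel's ray), 0 where there is no reading), "fx", "fy", "cx", "cy" (pixels), "world_from_camera" (4x4, takes a point from camera to world coordinates); the wrist camera has in their place "tool_from_camera" (4x4, takes a point from camera to tool coordinates, whose origin is the TCP and whose axes are the flange's). Camera axes: x right, y up, looking along -z (the intrinsics and any distortion apply to the point x, -y, -z); pixel columns grow to the right and rows downward; lengths in mm; the calibration is good to about 2 mm. A picture is of the moment at which its call begins: read the wrist's pose just before it.
- env.job_done(): hands the job in; it is judged then, once.
Trained networks look in a picture, given as the dict that the camera call returned (one of the last four; its "shot" number tells which), for a name from the list of things; names that differ only in an ending like _2 or _b are one class to them, and where a whole thing is asked for, a point or a joint stands for the part that bears it (a point fixed in the world has none). Each returns a list of dicts, best first, with "confidence" (0 to 1); they miss things now and then, are a little off and sometimes report something else, mostly with a low value. They report only what shows in the picture. A call takes as long as a camera call. They do not tell look-alikes from the thing itself.
- look_for(picture, query): "box" ([left, top, width, height] in pixels, round what is visible of it).
- outline_of(picture, query): "pixels" (384x512 bool, what is visible of it) and "box" ([left, top, width, height] in pixels, round what is visible of it).
- pinpoint(picture, query): "at" ([column, row] in pixels: a listed point, or the origin of a listed thing).
The state is a dict: "time": time; "q": joint angles; "qvel": joint speeds; "joint_torque": joint torques, N m; "tcp_pos": TCP position; "tcp_rot": TCP orientation; "force": force on the tool from outside, world axes, zero at the start; "wrist_torque": the same for the moment, N m; "finger_gap": opening from 0.0 (shut) to 1.0 (fully open); "finger_force": force on a finger pad.
Only numpy, scipy, OpenCV 4.12 (cv2) and the standard library are available. Lean on these libraries where they do the work, as an engineer would, in place of code of your own. Each camera call takes 0.05 s, during which the arm holds its last target. There are 200 camera calls.

### The job

Build up the honing spindle: lay the wooden backing disc flat and centred on top of the square hub block, and the smaller stone disc centred on top of it. Then push the keyed arbor down through both discs into the hub's bore, turning it until its key slips into the keyway, and keep pushing against the spring in the hub until its flange is down on the stack. Finish while holding: keep gripping the arbor and keep it pressed fully home against the spring, do not let go; leave the other tools where they lie.

Things in the scene. Friction and masses are not known exactly. Their poses are not given: they have to be found in the camera images.
- hub: Aluminium hub block fixed to the bench, 76 x 76 mm square, top face 50 mm above the bench, on a grey foot 110 x 110 x 12 mm. Origin on the bench under the bore's axis, z up, +x towards the keyway. A pointer lug (12 mm long, 8 wide) stands out of the +x side just below the top face, in line with the keyway.
- hub_mouth (a point): Centre of the hub's vertical bore at the hub's top face, 50 mm above the bench; axes as the hub's. The bore is 18 mm in diameter; one keyway, 8 mm wide, runs from it to 16.5 mm from the axis in the hub's +x direction, all the way down.
- backing: Plywood disc, 62 mm in diameter, 16 mm thick, with a 38 mm hole through its middle; 50 g. Lies flat on the bench. Origin at the centre of its underside, z up. Goes on the hub first.
- stone: Grey stone disc, smaller: 52 mm in diameter, 12 mm thick, with a 38 mm hole; 60 g. Lies flat on the bench. Origin at the centre of its underside, z up. Goes on top of the backing disc.
- rack: Fixed wooden block 76 x 76 x 68 mm high with a 32 mm hole in which the arbor stands; origin on the bench at its middle.
- arbor: Steel arbor, about 220 g, upright in the rack. Origin at the centre of the shaft's lower tip (14 mm above the bench in the rack), z up. Shaft 16 mm in diameter, its last 9 mm tapered to 6; 54 mm above the tip a flange, 50 mm in diameter, 6 thick; above it a flat grip bar 36 mm long (along x), 14 wide (along y), from 60 to 94 mm above the tip, to be gripped across y.
- arbor_key (a point): Middle of the key's outer face, 20 mm above the tip. The one key, 6 mm wide, stands out of the shaft's +x side to 14.5 mm from the axis, from 10 to 30 mm above the tip; a small lug on the flange's edge stands above it. Off the keyway, it lands on the hub's top face with the tip 10 mm below that face; fully home (flange on the stone disc) the tip is 26 mm below.
- ejector (a joint): Travel (m) of the spring ejector pin inside the bore: 0 up, its top 14 mm below the hub's top face; about 0.012 when the arbor is fully home. Its spring pushes up with 4 N at the start and about 9 N with the arbor home, enough to lift the arbor again if it is let go.
- mallet: Bystander, leave alone: joiner's wooden mallet lying flat, head 70 x 120 x 60, 190 mm handle; sizes in mm.
- chisel_long: Bystander, leave alone: wood-handled chisel lying, about 225 long, 28 high; sizes in mm.
- chisel_short: Bystander, leave alone: shorter wood-handled chisel lying, about 195 long, 28 high; sizes in mm.
- plane: Bystander, leave alone: small black block plane with a brass knob, 45 x 150, 47 high; sizes in mm.
- gauge: Bystander, leave alone: wooden marking gauge, 190 long stem through a block, 74 high; sizes in mm.
- glue: Bystander, leave alone: white glue bottle, 60 across, 150 high, upright; sizes in mm.
- offcut: Bystander, leave alone: offcut of pale wood 110 x 50 x 40; sizes in mm.
Not all that is in view belongs to the job. What is shaped like the stone but green or purple is not meant. Several things have the shape of the hub; the one meant has the colours described above.

How it is judged (in metres and radians):
On the way, in this order (a step that is already met when the one before it is completed fails the run):
1. the backing disc lies flat and centred on the hub, released (horizontal distance between backing and hub_mouth below 0.005 m and angle between backing's own z axis and vertical below 0.08 rad and z of backing in the frame of hub_mouth between -0.0025 and 0.003 m and contact force between the fingers and backing below 0.1 N and linear speed of backing below 0.02 m/s), for 0.2 s.
2. the stone disc lies flat and centred on the backing disc, released (horizontal distance between each of backing, stone and hub_mouth below 0.005 m and angle between each of backing, stone's own z axis and vertical below 0.08 rad and z of backing in the frame of hub_mouth between -0.0025 and 0.003 m and z of stone in the frame of hub_mouth between 0.0135 and 0.019 m and contact force between the fingers and stone below 0.1 N and linear speed of stone below 0.02 m/s), for 0.2 s.
3. the arbor's key has slipped into the keyway and the shaft is down to the stack (z of arbor in the frame of hub_mouth below -0.024 m and horizontal distance between arbor and hub_mouth below 0.004 m and angle between the x axis of arbor and the x axis of hub, either way round below 0.22 rad and angle between arbor's own z axis and vertical below 0.08 rad), for 0.1 s.
At the end, for the whole second after the job is handed in: Backing disc flat on the hub, stone disc flat on it, both centred within 5 mm; arbor upright, key in the keyway, tip over 24 mm below the hub top (flange within 2 mm of the stone disc or on it), ejector pin over 9.8 mm down; fingers still hold the arbor (over 3 N), nothing moves (all of step 3 and horizontal distance between each of backing, stone and hub_mouth below 0.005 m and angle between each of backing, stone's own z axis and vertical below 0.08 rad and z of backing in the frame of hub_mouth between -0.0025 and 0.003 m and z of stone in the frame of hub_mouth between 0.0135 and 0.019 m and value of joint ejector above 0.0098 m and contact force between the fingers and arbor above 3 N and linear speed of arbor below 0.02 m/s); the arm keeps its last pose, push and grip.
It fails at once if a bystanding tool is moved by more than 30 mm (distance of any of mallet, chisel_long, chisel_short, plane, gauge, glue, offcut from where it was at the start of the episode above 0.03 m).
It also fails if it takes over 72 s, if anything falls off the work surface, if the arm or the gripper's body presses on something with over 40 N, if the wrist force passes 120 N, or if a joint passes its speed limit or range.

## Working session

There is one attempt and no reset: what is moved stays moved. The work goes in short steps, Python scripts to look and compute and a tool call to move; the robot and the scene stay as the last step left them, time stands still between calls to the robot, and variables do not carry over. Pictures are saved under pics/ and viewed, at most 10 in all, crops included, and the job is handed in when it is done.

Besides the shell and the picture viewer there is one more tool, called in YAML: its name, and indented under it one key for each argument. jog_arm: Moves the arm, as the interface text tells. Its arguments: {"type":"object","properties":{"offset":{"type":"array"},"yaw":{"type":"array"},"fingers":{"type":"array"}},"required":["offset","yaw","fingers"]}

```bash
mkdir -p pics; ls; python3 - <<'E'
from cell import env, read_camera, look_for
import cv2,numpy as np
s=env.observe();print(s['time'],s['tcp_pos'],s['tcp_rot'],s['finger_gap'])
ims=[]
for n in ['top','scene']:
    p=read_camera(n);np.savez(f'{n}.npz',**{k:v for k,v in p.items()});ims.append(p['frame'])
    print(n,p['world_from_camera'].round(3).tolist(),p['fx'],p['cx'],p['cy'],[k for k in p])
    for q in ['hub','backing','stone','rack','arbor','mallet','chisel_long','chisel_short','plane','gauge','glue','offcut']:
        print(q,[(np.round(d['box']).tolist(),round(d['confidence'],2)) for d in look_for(p,q)])
cv2.imwrite('pics/top.png',cv2.resize(ims[0],(800,600),interpolation=cv2.INTER_CUBIC))
cv2.imwrite('pics/scene.png',cv2.resize(ims[1],(800,600),interpolation=cv2.INTER_CUBIC))
E
```

```text
pics
0.0 [253.4378273  597.93322762 230.31436486] [ 1.99093437e-01  9.79980085e-01 -9.04658296e-04 -1.30264737e-04] 1.0026766279718595
top [[0.01, 0.983, -0.185, 299.173], [-1.0, 0.013, 0.014, -6.642], [0.016, 0.184, 0.983, 1367.636], [0.0, 0.0, 0.0, 1.0]] 494.1121050041966 246.3498794942423 194.58185216846528 ['frame', 'range_z', 'fx', 'fy', 'cx', 'cy', 'world_from_camera', 'shot']
hub [([282.0, 266.0, 48.0, 54.0], 0.95), ([230.0, 167.0, 42.0, 43.0], 0.84)]
backing [([142.0, 145.0, 19.0, 20.0], 0.68), ([304.0, 227.0, 20.0, 21.0], 0.64), ([307.0, 168.0, 76.0, 7.0], 0.35)]
stone [([162.0, 188.0, 16.0, 23.0], 0.62), ([150.0, 221.0, 20.0, 18.0], 0.56), ([175.0, 260.0, 15.0, 15.0], 0.54), ([80.0, 215.0, 24.0, 41.0], 0.26)]
rack [([134.0, 138.0, 35.0, 40.0], 0.95)]
arbor [([143.0, 143.0, 19.0, 24.0], 0.51)]
mallet [([192.0, 107.0, 110.0, 30.0], 0.83), ([143.0, 144.0, 15.0, 20.0], 0.66), ([380.0, 179.0, 26.0, 67.0], 0.63)]
chisel_long [([308.0, 168.0, 79.0, 11.0], 0.97)]
chisel_short [([312.0, 183.0, 70.0, 12.0], 0.61)]
plane [([211.0, 232.0, 55.0, 24.0], 0.68)]
gauge [([380.0, 178.0, 26.0
[... 509 characters left out ...]
 0.79)]
stone [([300.0, 171.0, 17.0, 14.0], 0.72), ([288.0, 156.0, 16.0, 12.0], 0.68), ([257.0, 148.0, 14.0, 16.0], 0.57)]
rack [([324.0, 166.0, 43.0, 40.0], 0.57)]
arbor [([339.0, 159.0, 19.0, 24.0], 0.63)]
mallet [([251.0, 213.0, 106.0, 86.0], 0.93), ([221.0, 192.0, 56.0, 49.0], 0.52)]
chisel_long [([121.0, 249.0, 90.0, 52.0], 0.96), ([77.0, 235.0, 39.0, 52.0], 0.75)]
chisel_short [([206.0, 162.0, 54.0, 35.0], 0.68), ([119.0, 239.0, 76.0, 45.0], 0.67), ([224.0, 194.0, 53.0, 48.0], 0.17)]
plane [([207.0, 162.0, 54.0, 32.0], 0.59)]
gauge [([78.0, 235.0, 36.0, 54.0], 0.62)]
glue [([357.0, 126.0, 26.0, 46.0], 0.69)]
offcut [([319.0, 121.0, 33.0, 30.0], 0.9), ([286.0, 156.0, 20.0, 14.0], 0.18)]
```

View pics/top.png

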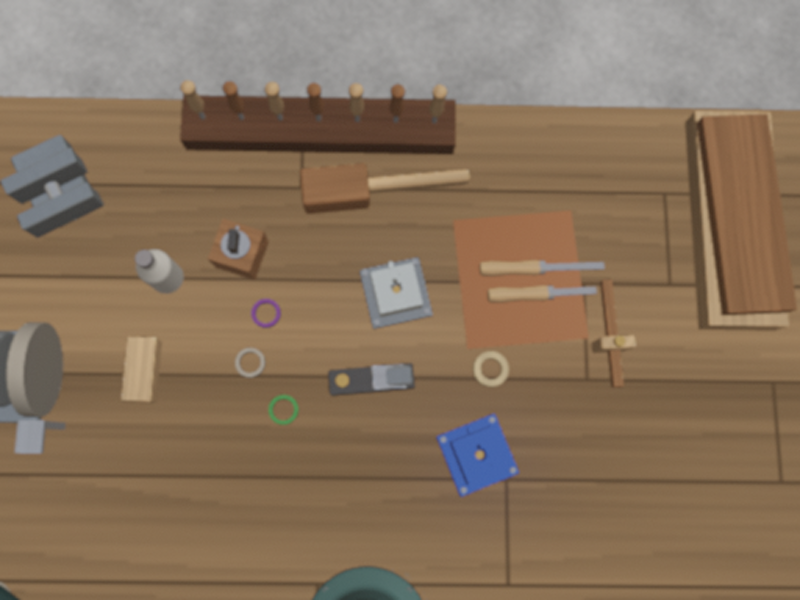

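View pics/scene.png

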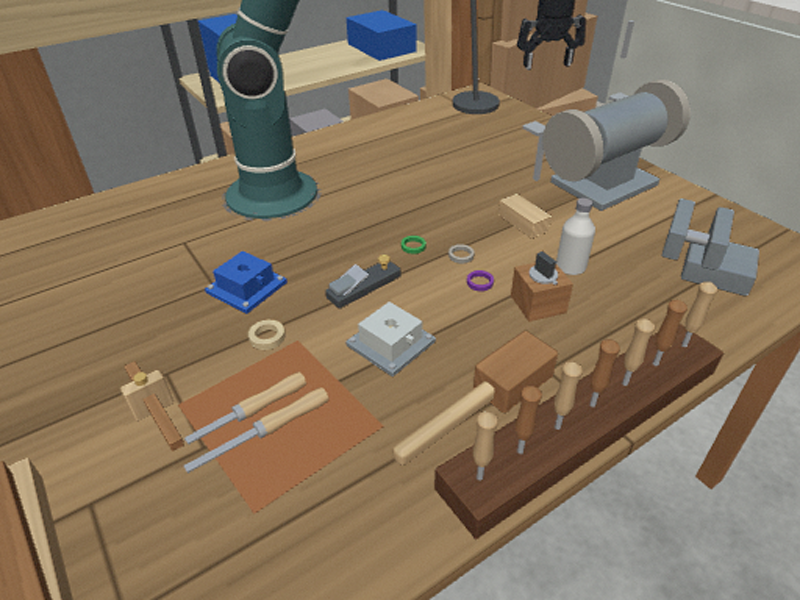

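Top view (800x600): the hub shapes are the grey aluminium one at (396,290) and the blue one at (478,455). The grey one fits the description. The stone shapes are grey (250,362), purple (266,313) and green (283,409), so grey is meant. The backing is the pale ring at (491,368), and the arbor stands in the rack at (236,242). I'll confirm these in a crop.

```bash
cat > h.py <<'E'
import numpy as np,cv2
from scipy.spatial.transform import Rotation as R
from cell import env, read_camera
def shot(n):
    s=env.observe(); p=dict(read_camera(n)); 
    if n=='wrist':
        T=np.eye(4);T[:3,:3]=R.from_quat(s['tcp_rot']).as_matrix();T[:3,3]=s['tcp_pos']
        p['world_from_camera']=T@p['tool_from_camera']
    return s,p
def cloud(p):
    h,w=p['range_z'].shape;v,u=np.mgrid[:h,:w];z=p['range_z']
    c=np.stack([(u-p['cx'])/p['fx']*z,-(v-p['cy'])/p['fy']*z,-z,np.ones_like(z)],-1)
    W=(c@np.asarray(p['world_from_camera']).T)[...,:3];W[z<=0]=np.nan;return W
def at_z(p,uv,z):
    "world points where the rays through pixels uv meet height z"
    uv=np.atleast_2d(uv).astype(float);T=np.asarray(p['world_from_camera'])
    d=np.stack([(uv[:,0]-p['cx'])/p['fx'],-(uv[:,1]-p['cy'])/p['fy'],-np.ones(len(uv))],-1)@T[:3,:3].T
    return T[:3,3]+d*((z-T[2,3])/d[:,2])[:,None]
def to_tool(s,P):
    return R.from_quat(s['tcp_rot']).inv().apply(np.asarray(P)-s['tcp_pos'])
E
python3 - <<'E'
from h import *
p=dict(np.load('top.npz'));k=.64
for n,(u,v),z in [('hub',(396,290),50),('backing',(491,368),16),('stone',(250,362),12),('arbor',(234,240),100),('glue',(147,258),150)]:
    print(n,at_z(p,(u*k,v*k),z).round(0), cloud(p)[int(v*k),int(u*k)].round())
f=p['frame'][130:290,125:335];cv2.imwrite('pics/crop.png',cv2.resize(f,(787,600),interpolation=cv2.INTER_CUBIC))
s=env.observe();print(R.from_quat(s['tcp_rot']).as_matrix().round(3))
E
```

```text
hub [[572. -44.  50.]] [577. -44.  32.]
backing [[ 441. -213.   16.]] [ 444. -215.    0.]
stone [[447. 210.  12.]] [450. 212.   3.]
arbor [[644. 232. 100.]] [643. 232. 110.]
glue [[598. 361. 150.]] [600. 363. 146.]
[[-0.921  0.39   0.   ]
 [ 0.39   0.921  0.   ]
 [-0.     0.    -1.   ]]
```

View pics/crop.png

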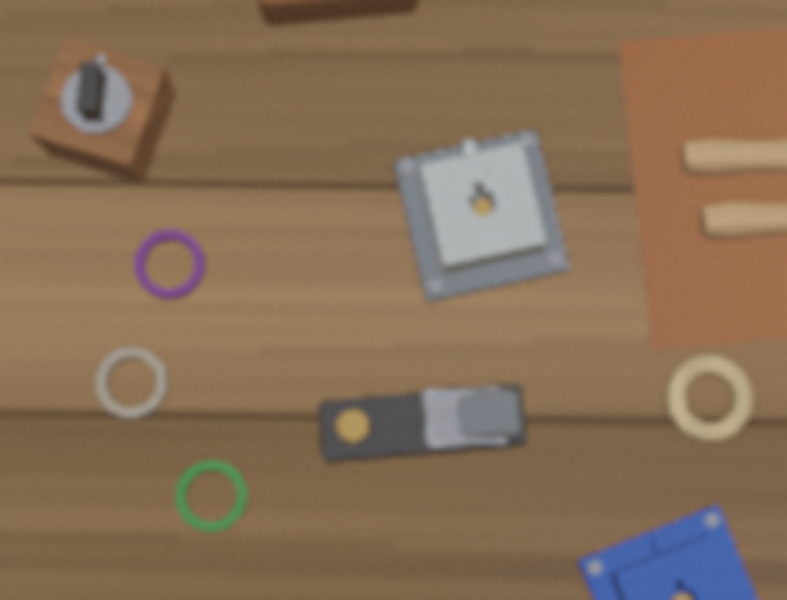

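The crop confirms the grey hub (480,205), its lug pointing up the image at (470,145), the grey stone (131,382), the backing (710,398) and the arbor (95,95). I'll fly over the stone first, then the hub, then the backing, measuring with the wrist camera as I go.

jog_arm:
  offset:
    - [0, 0, 0]
    - [0, 0, 0]
    - [0, 0, 0]
    - [0, 0, 0]
  yaw: [-8.5, -8.5, -8.5, -8.5]
  fingers: [100, 100, 100, 100]

```text
time: 1.7
tcp_pos: [253.6, 598.5, 231.3]
tcp_rot: [-0.099, 0.995, 0.0, 0.0]
force: [0.5, -1.3, -0.4]
finger_gap: 1.001
finger_force: 0.0
```

jog_arm:
  offset:
    - [-0.012, -0.042, 0]
    - [-0.012, -0.042, 0]
    - [-0.012, -0.042, 0]
    - [-0.012, -0.042, 0]
    - [-0.012, -0.042, 0]
    - [-0.012, -0.042, 0]
    - [-0.012, -0.042, 0]
    - [-0.012, -0.042, 0]
    - [-0.012, -0.042, 0]
    - [-0.008, -0.037, 0]
  yaw: [0, 0, 0, 0, 0, 0, 0, 0, 0, 0]
  fingers: [100, 100, 100, 100, 100, 100, 100, 100, 100, 100]

```text
time: 2.7
tcp_pos: [448.0, 211.2, 231.7]
tcp_rot: [-0.095, 0.995, 0.0, 0.001]
force: [0.1, -0.6, -0.2]
finger_gap: 1.001
finger_force: 0.0
```

jog_arm:
  offset:
    - [0, 0, 0]
    - [0, 0, 0]
    - [0, 0, 0]
  yaw: [0, 0, 0]
  fingers: [100, 100, 100]

```text
time: 3.0
tcp_pos: [446.5, 214.5, 231.4]
tcp_rot: [-0.097, 0.995, 0.0, 0.0]
force: [-0.1, 0.3, -0.7]
finger_gap: 1.003
finger_force: 0.0
```

```bash
cat >> h.py <<'E'
from cell import look_for, outline_of, pinpoint
def rings(p,q,z,save=None):
    "centres of outlined rings by circle fit of the outline's outer hull at height z (top edge)"
    for d in outline_of(p,q):
        m=d['pixels'].astype(np.uint8)
        c=max(cv2.findContours(m,cv2.RETR_EXTERNAL,cv2.CHAIN_APPROX_NONE)[0],key=len)[:,0]
        P=at_z(p,c,z)[:,:2]
        (x,y),(a,b),_=cv2.fitEllipse(P.astype(np.float32))
        print(q,round(d['confidence'],2),'centre',round(x,1),round(y,1),'axes',round(a,1),round(b,1),'box',d['box'],'bgr',p['frame'][d['pixels']].mean(0).round())
E
python3 - <<'E'
from h import *
s,p=shot('wrist');print(s['time'],s['tcp_pos'],R.from_quat(s['tcp_rot']).as_matrix().round(3).tolist())
print(np.array(p['tool_from_camera']).round(3).tolist(),p['fx'])
rings(p,'stone',12)
cv2.imwrite('pics/w1.png',p['frame'])
E
```

```text
3.0 [446.45967373 214.49857107 231.39347065] [[-0.981, -0.193, 0.0], [-0.193, 0.981, 0.001], [-0.0, 0.001, -1.0]]
[[-0.0, 0.949, 0.316, 80.884], [1.0, -0.0, 0.001, -0.708], [0.001, 0.316, -0.949, -141.31], [0.0, 0.0, 0.0, 1.0]] 325.5091786509274
stone 0.82 centre 368.2 150.0 axes 49.3 50.4 box [184.7, 52.4, 47.2, 51.0] bgr [ 50. 139.  29.]
stone 0.79 centre 449.4 210.4 axes 49.4 51.2 box [229.0, 140.7, 43.5, 42.8] bgr [122. 140. 149.]
stone 0.76 centre 535.7 186.3 axes 48.8 53.1 box [198.3, 209.3, 37.8, 34.8] bgr [122.  48. 105.]
```

View pics/w1.png

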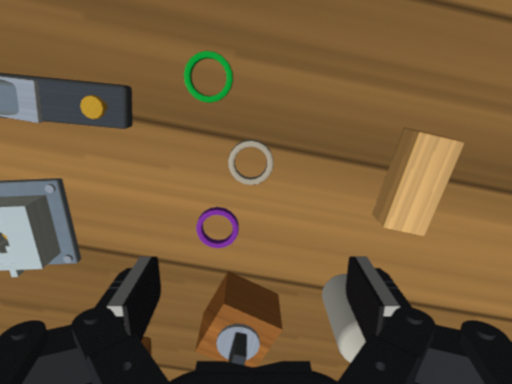

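The grey stone shows at (250,162) and measures (449,210). Next I go over the hub.

jog_arm:
  offset:
    - [-0.009, -0.039, 0]
    - [-0.009, -0.039, 0]
    - [-0.009, -0.039, 0]
    - [-0.009, -0.039, 0]
    - [-0.009, -0.039, 0]
    - [-0.009, -0.039, 0]
    - [-0.009, -0.039, 0]
    - [0, 0, 0]
    - [0, 0, 0]
    - [0, 0, 0]
  yaw: [0, 0, 0, 0, 0, 0, 0, 0, 0, 0]
  fingers: [100, 100, 100, 100, 100, 100, 100, 100, 100, 100]

```text
time: 4.1
tcp_pos: [560.7, -40.4, 231.0]
tcp_rot: [-0.098, 0.995, 0.0, -0.0]
force: [-0.0, 0.3, 0.5]
finger_gap: 1.0
finger_force: 0.0
```

```bash
python3 - <<'E'
from h import *
s,p=shot('wrist');print(s['time'],s['tcp_pos'],p['shot'])
W=cloud(p)
for d in pinpoint(p,'hub_mouth'): print('mouth',d['confidence'],d['at'],at_z(p,d['at'],50).round(1))
for d in outline_of(p,'hub'):
    print('hub',d['confidence'],d['box'])
# top face from depth
m=(np.abs(W[...,2]-50)<4).astype(np.uint8)
n,l,st,_=cv2.connectedComponentsWithStats(m)
for i in range(1,n):
    if st[i,4]>400:
        P=W[...,:2][l==i].astype(np.float32);r=cv2.minAreaRect(P);print(st[i],r, np.median(W[...,2][l==i]))
cv2.imwrite('pics/w2.png',cv2.resize(p['frame'][40:340,100:400],(600,600)))
np.savez('w2.npz',**p)
E
```

```text
4.1 [560.69315338 -40.42617044 231.01506933] 4
mouth 0.69 [246.8, 183.1] [[576.9 -44.7  50. ]]
hub 0.84 [195.9, 124.4, 97.2, 103.4]
[ 206  147   77   73 4863] ((579.3668823242188, -45.58253479003906), (76.6358413696289, 76.05811309814453), 13.485984802246094) 48.5925550885251
[256 316 103  45 527] ((740.9569091796875, 49.594512939453125), (54.860504150390625, 132.8826904296875), 34.128135681152344) 50.78267434720908
```

View pics/w2.png

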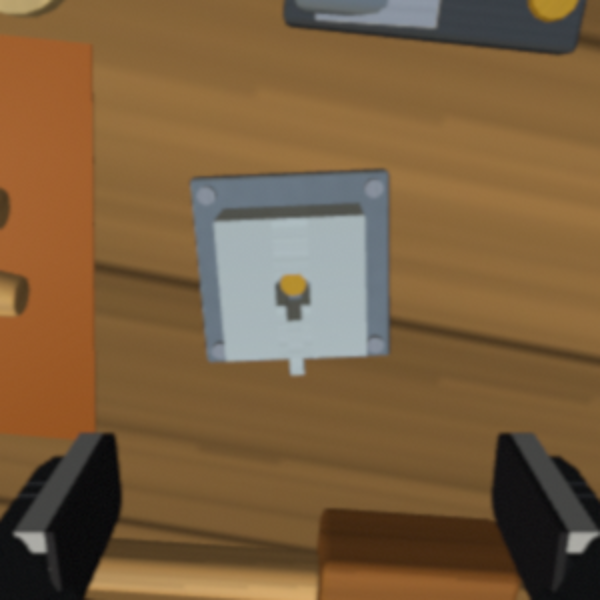

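The grey hub's face, bore (292,290) and lug (297,365) all show clearly. The hub is nearly aligned with the tool. Next I go over the backing.

jog_arm:
  offset:
    - [0.027, -0.024, 0]
    - [0.027, -0.024, 0]
    - [0.027, -0.024, 0]
    - [0.027, -0.024, 0.02]
    - [0.027, -0.024, 0.02]
    - [0.027, -0.024, 0.02]
    - [0, 0, 0]
    - [0, 0, 0]
    - [0, 0, 0]
  yaw: [-2.4, 0, 0, 0, 0, 0, 0, 0, 0]
  fingers: [100, 100, 100, 100, 100, 100, 100, 100, 100]

```text
time: 5.15
tcp_pos: [437.0, -218.2, 171.9]
tcp_rot: [-0.118, 0.993, -0.0, 0.001]
force: [0.2, 0.8, 0.8]
finger_gap: 1.003
finger_force: 0.0
```

```bash
python3 - <<'E'
from h import *
p=dict(np.load('w2.npz'));f=p['frame'].astype(int)
W=cloud(p)
m=((W[...,2]>44)&(W[...,2]<56)&(f.min(2)>150)).astype(np.uint8)
m[:100]=0;m[260:]=0
m=cv2.morphologyEx(m,cv2.MORPH_CLOSE,np.ones((25,25)));m=cv2.morphologyEx(m,cv2.MORPH_OPEN,np.ones((15,15)))
c=max(cv2.findContours(m,cv2.RETR_EXTERNAL,cv2.CHAIN_APPROX_NONE)[0],key=len)[:,0]
print('face',cv2.minAreaRect(at_z(p,c,50)[:,:2].astype(np.float32)))
s,p=shot('wrist');print(s['time'],s['tcp_pos'],p['shot'])
print(R.from_quat(s['tcp_rot']).as_matrix().round(3).tolist())
rings(p,'backing',16)
W=cloud(p);z=W[...,2];m=(abs(z-16)<5)&(np.hypot(W[...,0]-441,W[...,1]+213)<50);P=W[m]
print('depth',np.median(P[:,2]),cv2.minEnclosingCircle(P[:,:2].astype(np.float32)))
E
```

```text
face ((579.3831176757812, -45.23377990722656), (75.78399658203125, 74.85987854003906), 12.989856719970703)
5.15 [ 436.95083864 -218.16087959  171.88949108] 5
[[-0.972, -0.235, 0.002], [-0.235, 0.972, 0.0], [-0.002, -0.0, -1.0]]
backing 0.93 centre 441.9 -214.7 axes 59.8 62.7 box [223.7, 147.8, 63.0, 64.3] bgr [109. 161. 185.]
depth 14.406257208461227 ((443.7716979980469, -214.33151245117188), 30.92778205871582)
```

jog_arm:
  offset:
    - [-0.007, 0.002, 0.04]
    - [0, 0, 0.04]
    - [0, 0, 0.04]
    - [0, 0, 0.027]
    - [0, 0, 0]
    - [0, 0, 0]
    - [0, 0, 0]
  yaw: [0, 0, 0, 0, 0, 0, 0]
  fingers: [100, 100, 100, 100, 80, 80, 80]

```text
time: 5.95
tcp_pos: [443.6, -216.0, 25.9]
tcp_rot: [-0.117, 0.993, -0.001, 0.001]
force: [0.8, -0.4, -0.3]
finger_gap: 0.8
finger_force: 0.0
```

```bash
python3 - <<'E'
from h import *
def tip(p,lab):
    q=dict(p);q['world_from_camera']=p['tool_from_camera'];W=cloud(q)
    m=(abs(W[...,1])>15)&(abs(W[...,1])<65)&(abs(W[...,0])<14)
    for sg in (1,-1):
        k=m&(np.sign(W[...,1])==sg)&(W[...,2]<12);print(lab,sg,np.nanpercentile(W[...,2][k],[90,97,99.5]).round(1),'inner y',np.nanpercentile(abs(W[...,1][k]),[1,5]).round(1),k.sum())
tip(dict(np.load('w2.npz')),'open')
s,p=shot('wrist');print(s['time'],s['tcp_pos'],s['finger_gap'],s['force'])
tip(p,'80')
np.savez('w3.npz',**p)
rings(p,'backing',16)
E
```

```text
open 1 [-28.  -18.7 -13.5] inner y [17.  40.6] 9382
open -1 [-27.6 -18.6 -13.6] inner y [16.  40.5] 8949
5.95 [ 443.58169908 -216.01101874   25.93653243] 0.8001389271971682 [ 0.83145101 -0.43088159 -0.32820833]
80 1 [-14.4  11.4  11.9] inner y [18.6 25.9] 11839
80 -1 [-14.2  11.4  11.9] inner y [15.9 20.2] 11468
backing 0.51 centre 434.6 -82.1 axes 15.2 56.6 box [478.5, 233.6, 32.4, 86.4] bgr [45. 47. 47.]
```

Open fingertips sit 13.5 mm behind the TCP, so going to TCP z≈-2 is safe and gives a proper hold.

jog_arm:
  offset:
    - [0, 0.0015, 0.014]
    - [0, 0, 0.014]
    - [0, 0, 0]
    - [0, 0, 0]
    - [0, 0, 0]
    - [0, 0, 0]
    - [0, 0, 0]
    - [0, 0, 0]
  yaw: [0, 0, 0, 0, 0, 0, 0, 0]
  fingers: [80, 80, 80, 60, 50, 50, 50, 50]

```text
time: 6.85
tcp_pos: [441.8, -214.5, -3.2]
tcp_rot: [-0.117, 0.993, -0.0, 0.0]
force: [-0.9, 0.0, 5.8]
finger_gap: 0.703
finger_force: 65.0
```

jog_arm:
  offset:
    - [0, 0, -0.01]
    - [0, 0, -0.03]
    - [0, 0, -0.04]
    - [0, 0, -0.04]
    - [0, 0, 0]
    - [0, 0, 0]
  yaw: [0, 0, 0, 0, 0, 0]
  fingers: [50, 50, 50, 50, 50, 50]

```text
time: 7.45
tcp_pos: [442.4, -214.4, 117.6]
tcp_rot: [-0.117, 0.993, -0.0, 0.001]
force: [0.1, 0.8, -0.8]
finger_gap: 0.697
finger_force: 64.9
```

```bash
cat >> h.py <<'E'
def inhand(q,top,save=None):
    s,p=shot('wrist');print(s['time'],s['tcp_pos'].round(1),R.from_quat(s['tcp_rot']).as_euler('xyz',degrees=True).round(1),s['finger_gap'],s['force'])
    zt=s['tcp_pos'][2]+top
    t=dict(p);t['world_from_camera']=p['tool_from_camera'];W=cloud(t)
    for d in outline_of(p,q):
        m=d['pixels'].astype(bool);P=W[m]
        c=max(cv2.findContours(m.astype(np.uint8),cv2.RETR_EXTERNAL,cv2.CHAIN_APPROX_NONE)[0],key=len)[:,0]
        e=cv2.fitEllipse(at_z(t,c,-top)[:,:2].astype(np.float32))
        print(q,round(d['confidence'],2),d['box'],'tool-frame ellipse',np.round(e[0],1),np.round(e[1],1),'z pct',np.nanpercentile(P[:,2],[3,25,50,75,97]).round(1))
    return s,p
E
python3 - <<'E'
from h import *
s,p=inhand('backing',19)
cv2.imwrite('pics/w4.png',p['frame']);np.savez('w4.npz',**p)
E
```

```text
7.45 [ 442.4 -214.4  117.6] [-179.9    0.2 -166.6] 0.6969710692134208 [ 0.07170172  0.76080598 -0.78748873]
backing 0.63 [183.2, 211.2, 138.6, 129.3] tool-frame ellipse [ 0.8 -1.1] [59.5 65.5] z pct [-18.6 -17.8 -17.3 -15.1  -3.5]
```

View pics/w4.png

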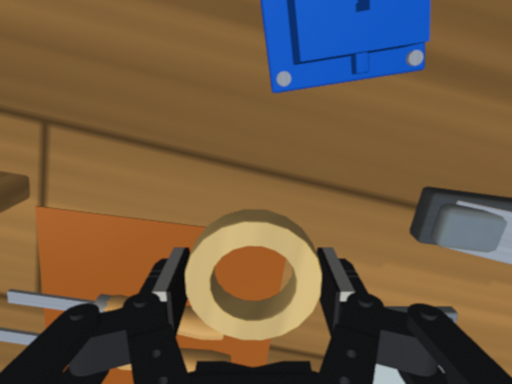

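```bash
python3 - <<'E'
from h import *
p=dict(np.load('w4.npz'));t=dict(p);t['world_from_camera']=p['tool_from_camera'];W=cloud(t)
g=cv2.cvtColor(p['frame'],cv2.COLOR_BGR2HSV)
m=((g[...,2]>195)&(abs(W[...,2]+17)<5)).astype(np.uint8);m[:,:180]=0;m[:,330:]=0
cs,hi=cv2.findContours(m,cv2.RETR_CCOMP,cv2.CHAIN_APPROX_NONE)
for c in cs:
    if len(c)>60:
        for zt in (-18,):
            print(len(c),cv2.boundingRect(c),cv2.fitEllipse(at_z(t,c[:,0],zt)[:,:2].astype(np.float32)))
print(np.nanmedian(W[...,2][m>0]))
E
```

```text
403 (186, 223, 135, 116) ((-1.5586869716644287, -1.3025075197219849), (56.77731704711914, 59.809730529785156), 154.92462158203125)
242 (208, 244, 91, 79) ((-2.5939645767211914, -0.8710134029388428), (39.49178695678711, 39.912601470947266), 78.2613525390625)
-17.69558372462629
```

jog_arm:
  offset:
    - [-0.034, 0.027, 0]
    - [-0.034, 0.027, 0]
    - [-0.034, 0.027, 0]
    - [-0.034, 0.027, 0]
    - [-0.034, 0.026, 0]
    - [-0.001, 0, 0.02]
    - [0, 0, 0.02]
    - [0, 0, 0]
    - [0, 0, 0]
    - [0, 0, 0]
  yaw: [0, 0, 0, 0, 0, 0, 0, 0, 0, 0]
  fingers: [50, 50, 50, 50, 50, 50, 50, 50, 50, 50]

```text
time: 8.55
tcp_pos: [577.0, -44.8, 76.6]
tcp_rot: [-0.117, 0.993, -0.0, 0.0]
force: [-0.6, -0.0, 0.1]
finger_gap: 0.701
finger_force: 64.9
```

```bash
python3 - <<'E'
from h import *
s,p=inhand('backing',18)
W=cloud(p)
for d in outline_of(p,'hub'):print(d['confidence'],d['box'])
cv2.imwrite('pics/w5.png',p['frame']);np.savez('w5.npz',**p)
E
```

```text
8.55 [577.  -44.8  76.6] [-180.     0.  -166.6] 0.7008990954724857 [-0.61918157 -0.03379907  0.05195208]
backing 0.92 [184.3, 209.6, 137.5, 129.5] tool-frame ellipse [ 0.3 -1.1] [59.7 65.9] z pct [-18.6 -17.8 -17.3 -15.5  -4.4]
backing 0.5 [171.2, 130.7, 166.5, 170.4] tool-frame ellipse [42.2 -0.9] [54.6 75.8] z pct [27.1 28.  29.4 65.7 67.2]
0.79 [164.7, 129.0, 175.0, 171.1]
```

View pics/w5.png

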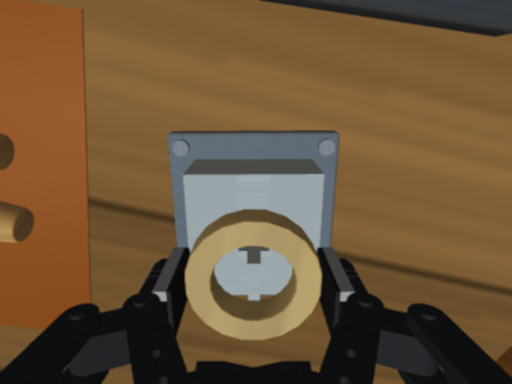

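```bash
python3 - <<'E'
from h import *
p=dict(np.load('w5.npz'));T=np.array([577,-44.8,76.6])
g=cv2.cvtColor(p['frame'],cv2.COLOR_BGR2GRAY)
print('col200',[(r,int(g[r,200])) for r in range(156,182,2)]);print('col254',[(r,int(g[r,254])) for r in range(242,306,2)])
for r,z in [(159,12),(174,50),(264,50),(296,50),(301,50),(131,12)]:
    q=at_z(p,(254,r),z)[0];d=q-T;print(r,z,q.round(1),'tool x',round(-.972*d[0]-.235*d[1],1),'y',round(-.235*d[0]+.972*d[1],1))
E
```

```text
col200 [(156, 106), (158, 102), (160, 75), (162, 71), (164, 73), (166, 74), (168, 72), (170, 73), (172, 74), (174, 118), (176, 162), (178, 162), (180, 162)]
col254 [(242, 155), (244, 154), (246, 97), (248, 75), (250, 75), (252, 75), (254, 77), (256, 77), (258, 75), (260, 76), (262, 79), (264, 152), (266, 164), (268, 164), (270, 164), (272, 163), (274, 168), (276, 165), (278, 166), (280, 166), (282, 166), (284, 169), (286, 166), (288, 161), (290, 163), (292, 164), (294, 166), (296, 167), (298, 169), (300, 116), (302, 70), (304, 69)]
159 12 [542.3 -53.4  12. ] tool x 35.8 y -0.2
174 50 [542.1 -53.5  50. ] tool x 36.0 y -0.3
264 50 [595.1 -40.9  50. ] tool x -18.6 y -0.4
296 50 [616.6 -35.7  50. ] tool x -40.6 y -0.5
301 50 [620.1 -34.9  50. ] tool x -44.2 y -0.5
131 12 [524.9 -57.6  12. ] tool x 53.6 y -0.2
```

Hub and disc agree in x, both at tool x≈-2. I'll nudge y by 0.5 mm, lower and release.

jog_arm:
  offset:
    - [0, 0.0005, 0.015]
    - [0, 0, 0.01]
    - [0, 0, 0.004]
    - [0, 0, 0.001]
    - [0, 0, 0]
    - [0, 0, 0]
  yaw: [0, 0, 0, 0, 0, 0]
  fingers: [50, 50, 50, 50, 50, 50]

```text
time: 9.3
tcp_pos: [575.5, -43.6, 46.8]
tcp_rot: [-0.117, 0.993, 0.001, -0.001]
force: [-6.2, 1.4, 12.4]
finger_gap: 0.698
finger_force: 66.2
```

jog_arm:
  offset:
    - [0, 0, 0]
    - [0, 0, 0]
    - [0, 0, 0]
    - [0, 0, -0.02]
    - [0, 0, -0.04]
    - [0, 0, -0.04]
    - [0, 0, -0.04]
    - [0, 0, 0]
    - [0, 0, 0]
    - [0, 0, 0]
  yaw: [0, 0, 0, 0, 0, 0, 0, 0, 0, 0]
  fingers: [72, 75, 85, 90, 100, 100, 100, 100, 100, 100]

```text
time: 10.3
tcp_pos: [575.8, -43.6, 184.9]
tcp_rot: [-0.117, 0.993, 0.0, -0.001]
force: [0.2, -0.7, -0.2]
finger_gap: 0.997
finger_force: 0.0
```

```bash
cat >> h.py <<'E'
def face(p,zw,ctr,vmin,rad=45,dz=5):
    "ellipse fits, in world xy, of the bright level face near ctr at height zw"
    W=cloud(p);m=((p['frame'].min(2)>vmin)&(abs(W[...,2]-zw)<dz)&(np.hypot(W[...,0]-ctr[0],W[...,1]-ctr[1])<rad)).astype(np.uint8)
    for c in cv2.findContours(m,cv2.RETR_CCOMP,cv2.CHAIN_APPROX_NONE)[0]:
        if len(c)>50:
            e=cv2.fitEllipse(at_z(p,c[:,0],zw)[:,:2].astype(np.float32));print('face',cv2.boundingRect(c),np.round(e[0],1),np.round(e[1],1))
    print('z',np.median(W[...,2][m>0]))
E
python3 - <<'E'
from h import *
s,p=shot('wrist');print(s['time'],s['tcp_pos'])
rings(p,'backing',66)
face(p,66,(579,-45),90,dz=6)
W=cloud(p)
m=abs(W[...,2]-50)<4
g=cv2.cvtColor(p['frame'],cv2.COLOR_BGR2GRAY)
m=((abs(W[...,2]-50)<6)|(abs(W[...,2]-66)<6))&(np.hypot(W[...,0]-579,W[...,1]+45)<60)
c=max(cv2.findContours(m.astype(np.uint8),cv2.RETR_EXTERNAL,cv2.CHAIN_APPROX_NONE)[0],key=len)[:,0]
print(cv2.minAreaRect(at_z(p,c,50)[:,:2].astype(np.float32)))
cv2.imwrite('pics/w6.png',p['frame']);np.savez('w6.npz',**p)
E
```

```text
10.3 [575.83763042 -43.64149585 184.948948  ]
backing 0.56 centre 577.2 -45.0 axes 59.1 61.3 box [216.1, 154.9, 70.8, 67.8] bgr [104. 151. 172.]
face (217, 156, 72, 67) [578.6 -44.7] [58.7 60. ]
face (229, 167, 48, 46) [578.9 -44.6] [39.  39.3]
z 64.55064928284787
((583.2894897460938, -44.50221633911133), (84.97415924072266, 75.61624145507812), 13.583817481994629)
```

View pics/w6.png

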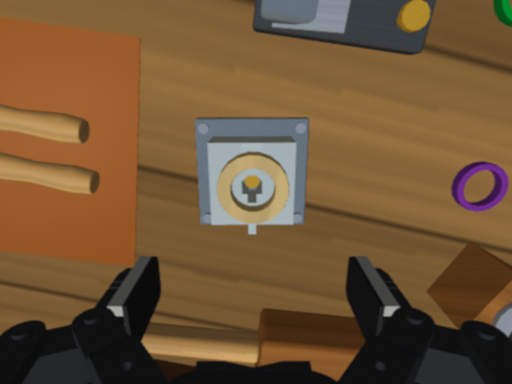

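The backing lies flat and centred (face centre (252,188) px, world 578.7,-44.6). Now the stone.

jog_arm:
  offset:
    - [0.009, 0.04, 0]
    - [0.009, 0.04, 0]
    - [0.009, 0.04, 0]
    - [0.009, 0.04, 0]
    - [0.009, 0.04, 0]
    - [0.009, 0.04, 0.02]
    - [0.009, 0.037, 0.03]
    - [0, 0, 0]
    - [0, 0, 0]
    - [0, 0, 0]
  yaw: [0, 0, 0, 0, 0, 0, 0, 0, 0, 0]
  fingers: [100, 100, 100, 100, 100, 100, 100, 100, 100, 100]

```text
time: 11.4
tcp_pos: [451.8, 209.9, 136.1]
tcp_rot: [-0.116, 0.993, -0.0, 0.0]
force: [-0.1, 0.0, 0.4]
finger_gap: 1.006
finger_force: 0.0
```

```bash
python3 - <<'E'
from h import *
s,p=shot('wrist');print(s['time'],s['tcp_pos'])
rings(p,'stone',12)
face(p,12,(449,211),110,rad=35)
E
```

```text
11.4 [451.78520427 209.9475966  136.14013003]
stone 0.9 centre 368.5 150.2 axes 49.9 50.3 box [169.7, 30.2, 69.5, 72.1] bgr [ 49. 137.  25.]
stone 0.71 centre 448.8 210.4 axes 49.9 51.7 box [226.9, 152.4, 58.1, 58.8] bgr [117. 134. 143.]
stone 0.62 centre 535.0 186.7 axes 48.9 55.6 box [183.8, 237.6, 49.5, 50.5] bgr [116.  45.  99.]
face (227, 155, 59, 56) [450.  210.9] [49.  49.3]
face (233, 161, 47, 45) [450.  210.9] [39.1 39.3]
z 10.47795407550214
```

jog_arm:
  offset:
    - [0.0013, 0.0025, 0.04]
    - [0, 0, 0.04]
    - [0, 0, 0.035]
    - [0, 0, 0.015]
    - [0, 0, 0.007]
    - [0, 0, 0]
    - [0, 0, 0]
    - [0, 0, 0]
    - [0, 0, 0]
    - [0, 0, 0]
  yaw: [0, 0, 0, 0, 0, 0, 0, 0, 0, 0]
  fingers: [80, 80, 80, 80, 80, 70, 50, 40, 40, 40]

```text
time: 12.5
tcp_pos: [450.4, 213.4, 0.6]
tcp_rot: [-0.117, 0.993, 0.0, 0.001]
force: [0.0, -1.8, 7.2]
finger_gap: 0.567
finger_force: 62.7
```

jog_arm:
  offset:
    - [0, 0, 0]
    - [0, 0, -0.01]
    - [0, 0, -0.03]
    - [0, 0, -0.04]
    - [0, 0, -0.04]
    - [0, 0, 0]
    - [0, 0, 0]
  yaw: [0, 0, 0, 0, 0, 0, 0]
  fingers: [40, 40, 40, 40, 40, 40, 40]

```text
time: 13.2
tcp_pos: [449.6, 213.6, 120.7]
tcp_rot: [-0.117, 0.993, 0.001, 0.001]
force: [-0.1, 0.1, -1.1]
finger_gap: 0.571
finger_force: 62.3
```

```bash
python3 - <<'E'
from h import *
s,p=inhand('stone',13)
t=dict(p);t['world_from_camera']=p['tool_from_camera'];face(t,-13,(0,0),110,rad=40,dz=7)
np.savez('w7.npz',**p);cv2.imwrite('pics/w7.png',p['frame'])
E
```

```text
13.2 [449.6 213.6 120.7] [ 179.9    0.2 -166.6] 0.5714346282426219 [-0.07876886  0.12105644 -1.05849177]
stone 0.89 [202.2, 253.2, 29.4, 42.7] tool-frame ellipse [  4.6 -14.2] [ 5.  15.8] z pct [109.2 110.3 110.9 112.9 119.1]
stone 0.79 [161.2, 27.6, 72.9, 77.5] tool-frame ellipse [ 87.6 -22.3] [25.7 25.9] z pct [108.5 109.4 110.  110.6 117.1]
stone 0.58 [201.0, 210.9, 104.8, 104.2] tool-frame ellipse [ 4.1 -1.2] [48.4 53.3] z pct [-10.8  -9.9  -9.3  -6.6   0.3]
face (200, 219, 106, 96) [ 2.2 -1.1] [48.  48.7]
face (210, 231, 86, 75) [ 2.1 -1.2] [37.8 38.1]
z -9.811113741888192
```

jog_arm:
  offset:
    - [-0.009, -0.04, 0]
    - [-0.009, -0.04, 0]
    - [-0.009, -0.04, 0]
    - [-0.009, -0.04, 0]
    - [-0.009, -0.04, 0]
    - [-0.009, -0.04, 0]
    - [-0.0105, -0.04, 0]
    - [0, 0, 0.03]
    - [0, 0, 0]
    - [0, 0, 0]
  yaw: [0, 0, 0, 0, 0, 0, 0, 0, 0, 0]
  fingers: [40, 40, 40, 40, 40, 40, 40, 40, 40, 40]

```text
time: 14.3
tcp_pos: [575.3, -43.4, 87.6]
tcp_rot: [-0.117, 0.993, 0.001, -0.002]
force: [0.2, -0.1, -0.6]
finger_gap: 0.566
finger_force: 62.4
```

```bash
python3 - <<'E'
from h import *
s,p=shot('wrist');print(s['time'],s['tcp_pos'])
d=np.array([578.1,-43.3,66.6])-s['tcp_pos'];print('tool',R.from_quat(s['tcp_rot']).inv().apply(d).round(1))
t=dict(p);t['world_from_camera']=p['tool_from_camera'];face(t,-11,(0,0),110,rad=40,dz=5)
np.savez('w8.npz',**p);cv2.imwrite('pics/w8.png',p['frame'])
E
```

```text
14.3 [575.28482228 -43.37533032  87.61610679]
tool [-2.8 -0.6 21. ]
face (201, 220, 105, 95) [ 1.  -1.1] [48.3 49.2]
face (209, 231, 87, 76) [ 0.8 -1.2] [38.8 39. ]
z -9.829486851641505
```

View pics/w8.png

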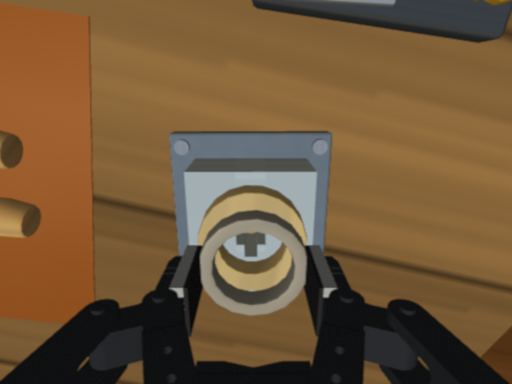

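The stone is held level over the backing, ring centre (253,266). I'll shift it 2.8 mm, lower and release.

jog_arm:
  offset:
    - [-0.0028, -0.0004, 0]
    - [0, 0, 0.01]
    - [0, 0, 0.007]
    - [0, 0, 0.003]
    - [0, 0, 0.0012]
    - [0, 0, 0]
    - [0, 0, 0]
  yaw: [0, 0, 0, 0, 0, 0, 0]
  fingers: [40, 40, 40, 40, 40, 40, 40]

```text
time: 15.05
tcp_pos: [580.0, -44.1, 68.2]
tcp_rot: [-0.117, 0.993, -0.0, 0.0]
force: [-0.0, -0.6, -0.5]
finger_gap: 0.568
finger_force: 62.4
```

jog_arm:
  offset:
    - [0, 0, 0]
    - [0, 0, 0]
    - [0, 0, 0]
    - [0, 0, -0.02]
    - [0, 0, -0.04]
    - [0, 0, -0.04]
    - [0, 0, -0.02]
    - [0, 0, 0]
    - [0, 0, 0]
    - [0, 0, 0]
  yaw: [0, 0, 0, 0, 0, 0, 0, 0, 0, 0]
  fingers: [60, 65, 75, 80, 100, 100, 100, 100, 100, 100]

```text
time: 16.05
tcp_pos: [579.0, -43.9, 186.9]
tcp_rot: [-0.117, 0.993, 0.0, -0.001]
force: [-0.7, 0.1, -1.2]
finger_gap: 0.997
finger_force: 0.0
```

```bash
python3 - <<'E'
from h import *
s,p=shot('wrist');print(s['time'],s['tcp_pos'])
print('stone');rings(p,'stone',78);face(p,78,(579,-45),110,rad=33,dz=5)
print('backing');face(p,66,(579,-45),90,dz=5)
g=cv2.cvtColor(p['frame'],cv2.COLOR_BGR2GRAY)
np.savez('w9.npz',**p);cv2.imwrite('pics/w9.png',cv2.resize(p['frame'][80:280,130:380],(750,600),interpolation=cv2.INTER_CUBIC))
E
```

```text
16.05 [578.96110962 -43.87242221 186.86728916]
stone
stone 0.92 centre 578.6 -46.0 axes 50.1 51.8 box [221.4, 158.6, 62.9, 60.6] bgr [114. 131. 138.]
stone 0.63 centre 530.4 129.9 axes 39.6 45.4 box [450.4, 161.1, 57.9, 43.1] bgr [108.  41.  93.]
stone 0.55 centre 412.9 91.1 axes 10.0 18.0 box [493.1, 0.5, 17.8, 26.4] bgr [33. 98. 14.]
face (221, 162, 62, 59) [579.9 -45.7] [48.9 49.5]
face (227, 168, 50, 47) [580.  -45.7] [39.1 39.3]
z 76.49291179965988
backing
face (218, 151, 72, 65) [579.9 -44.8] [57.4 57.9]
z 64.53004836401729
```

View pics/w9.png

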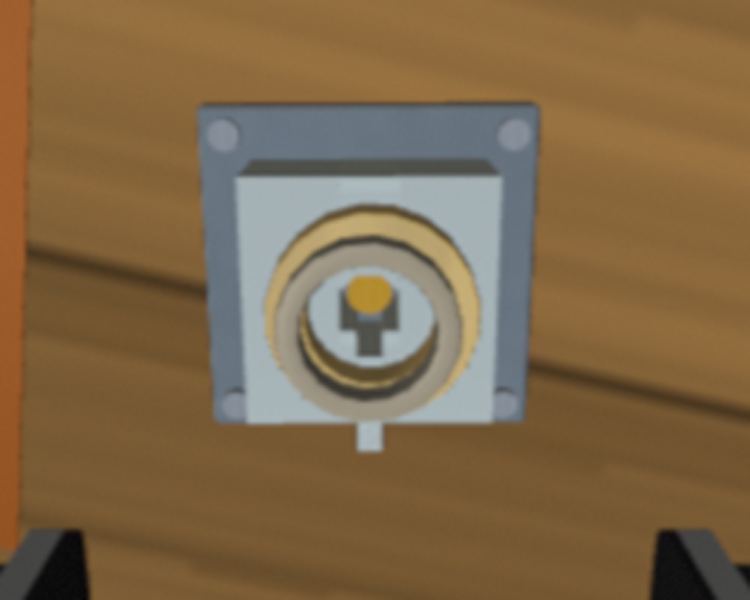

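The stack is centred: stone (580,-45.7), backing (579.5,-44.8), hub (579.4,-45.2), with the bore and keyway visible at (370,310) in the crop. Now the arbor.

jog_arm:
  offset:
    - [-0.0156, 0.0366, 0]
    - [-0.0156, 0.0366, 0]
    - [-0.0156, 0.0366, 0]
    - [-0.0156, 0.0366, 0]
    - [-0.0156, 0.0366, 0]
    - [-0.0156, 0.0366, 0]
    - [-0.0156, 0.0366, 0]
    - [0, 0, 0]
    - [0, 0, 0]
    - [0, 0, 0]
  yaw: [0, 0, 0, 0, 0, 0, 0, 0, 0, 0]
  fingers: [100, 100, 100, 100, 100, 100, 100, 100, 100, 100]

```text
time: 17.15
tcp_pos: [626.4, 228.9, 187.2]
tcp_rot: [-0.116, 0.993, -0.001, -0.001]
force: [-0.3, -0.8, -0.8]
finger_gap: 1.002
finger_force: 0.0
```

```bash
python3 - <<'E'
from h import *
s,p=shot('wrist');print(s['time'],s['tcp_pos'])
W=cloud(p)
m=((W[...,2]>98)&(W[...,2]<118)&(np.hypot(W[...,0]-644,W[...,1]-232)<35))
P=W[m];print('bar',m.sum(),np.median(P[:,2]),cv2.minAreaRect(P[:,:2].astype(np.float32)),P[:,:2].mean(0))
ys,xs=np.where(m);print(xs.min(),xs.max(),ys.min(),ys.max())
c=max(cv2.findContours(m.astype(np.uint8),cv2.RETR_EXTERNAL,cv2.CHAIN_APPROX_NONE)[0],key=len)[:,0]
print(cv2.minAreaRect(at_z(p,c,108)[:,:2].astype(np.float32)))
m=((W[...,2]>64)&(W[...,2]<86)&(np.hypot(W[...,0]-644,W[...,1]-232)<40))
print('flange',np.median(W[m][:,2]))
for q in ('arbor','arbor_key'):
    for d in pinpoint(p,q):print(q,d['confidence'],d['at'],at_z(p,d['at'],74)[0].round(1))
cx,cy=int(xs.mean()),int(ys.mean())
x0=max(0,min(cx-75,362));y0=max(0,min(cy-75,234));print(x0,y0)
np.savez('w10.npz',**p);cv2.imwrite('pics/w10.png',cv2.resize(p['frame'][y0:y0+150,x0:x0+150],(600,600),interpolation=cv2.INTER_CUBIC))
E
```

```text
17.15 [626.39585092 228.87989947 187.17372891]
bar 910 106.41157554440758 ((647.6910400390625, 234.8124237060547), (14.195090293884277, 36.28543472290039), 87.43521881103516) [645.91350367 234.42292845]
241 270 204 252
((645.3260498046875, 234.1909637451172), (14.5189208984375, 38.224876403808594), 87.86750030517578)
flange 67.05670591675607
arbor 0.94 [256.8, 191.9] [628.1 231.3  74. ]
180 152
```

View pics/w10.png

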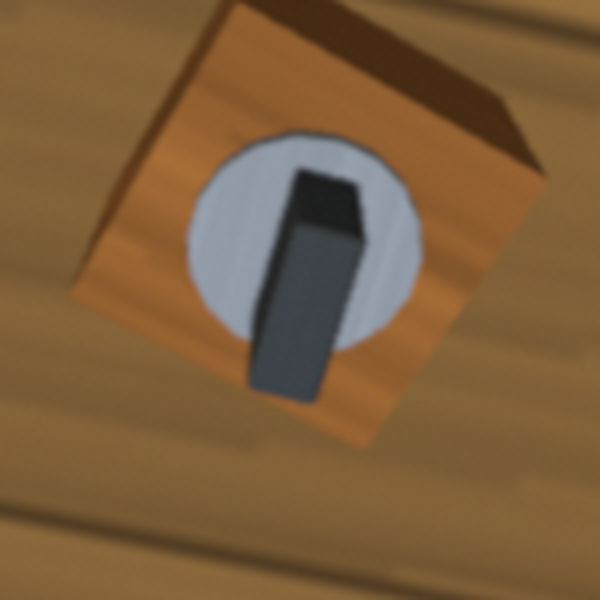

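The bar's long axis is at about -2.5°. The key lug is hidden beneath its far (+x) end, which agrees with the top view. I'll turn +16° to align, descend and grip.

jog_arm:
  offset:
    - [-0.0209, 0.0014, 0]
    - [0, 0, 0]
    - [0, 0, 0.03]
    - [0, 0, 0.03]
    - [0, 0, 0.03]
    - [0, 0, 0.015]
    - [0, 0, 0.005]
    - [0, 0, 0]
    - [0, 0, 0]
  yaw: [8, 8, 0, 0, 0, 0, 0, 0, 0]
  fingers: [100, 80, 70, 60, 60, 60, 60, 60, 60]

```text
time: 18.2
tcp_pos: [647.7, 237.0, 79.7]
tcp_rot: [0.023, 1.0, 0.001, 0.001]
force: [-0.8, -0.1, 0.7]
finger_gap: 0.601
finger_force: 0.0
```

jog_arm:
  offset:
    - [0, 0, 0]
    - [0, 0, 0]
    - [0, 0, 0]
    - [0, 0, 0]
    - [0, 0, 0]
    - [0, 0, 0]
    - [0, 0, 0]
    - [0, 0, 0]
  yaw: [0, 0, 0, 0, 0, 0, 0, 0]
  fingers: [30, 10, 0, 0, 0, 0, 0, 0]

```text
time: 19.0
tcp_pos: [647.2, 237.0, 79.3]
tcp_rot: [0.022, 1.0, 0.0, 0.001]
force: [-1.5, -0.3, 5.9]
finger_gap: 0.154
finger_force: 60.1
```

jog_arm:
  offset:
    - [0, 0, -0.01]
    - [0, 0, -0.02]
    - [0, 0, -0.03]
    - [0, 0, -0.03]
    - [0, 0, -0.025]
    - [0, 0, 0]
    - [0, 0, 0]
  yaw: [0, 0, 0, 0, 0, 0, 0]
  fingers: [0, 0, 0, 0, 0, 0, 0]

```text
time: 19.7
tcp_pos: [646.1, 236.7, 192.8]
tcp_rot: [0.022, 1.0, -0.0, -0.0]
force: [-1.1, -0.6, -3.2]
finger_gap: 0.152
finger_force: 59.1
```

```bash
python3 - <<'E'
from h import *
s,p=shot('wrist');print(s['time'],s['tcp_pos'],R.from_quat(s['tcp_rot']).as_euler('xyz',degrees=True).round(1),s['force'],s['finger_gap'])
t=dict(p);t['world_from_camera']=p['tool_from_camera'];W=cloud(t)
np.savez('w11.npz',**p);cv2.imwrite('pics/w11.png',p['frame'][150:384,130:390])
m=(W[...,2]>0)&(W[...,2]<15)&(np.hypot(W[...,0],W[...,1])<32)
c=max(cv2.findContours(m.astype(np.uint8),cv2.RETR_EXTERNAL,cv2.CHAIN_APPROX_NONE)[0],key=len)
print('flange z',np.median(W[m][:,2]),cv2.boundingRect(c),cv2.fitEllipse(at_z(t,c[:,0],5)[:,:2].astype(np.float32)))
# hub features from w9
p9=dict(np.load('w9.npz'));
for r,cc,z,k in [(138.7,253,50,'near edge -38'),(198.3,253,50,'keyway end +16.5'),(230,253,50,'lug end +50')]: print(k,at_z(p9,(cc,r),z).round(1))
E
```

```text
19.7 [646.0816618  236.73795236 192.77953555] [-180.    -0.   177.4] [-1.12463388 -0.64966757 -3.15279669] 0.1516795595502712
flange z 6.7134974736522395 (205, 204, 96, 59) ((4.463846683502197, -0.9930840730667114), (41.0932502746582, 44.589168548583984), 179.12997436523438)
near edge -38 [[542.4 -53.6  50. ]]
keyway end +16.5 [[594.7 -41.1  50. ]]
lug end +50 [[625.3 -33.8  50. ]]
```

View pics/w11.png

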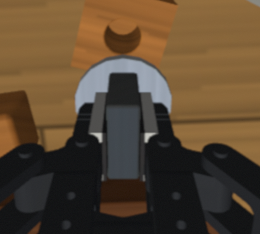

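The arbor is held upright by the bar. I'm over the picture-viewing allowance, so from here I use numbers only. Next I compute its offset in the hand.

```bash
python3 - <<'E'
from h import *
from scipy.optimize import least_squares
p=dict(np.load('w11.npz'));t=dict(p);t['world_from_camera']=p['tool_from_camera']
g=cv2.GaussianBlur(cv2.cvtColor(p['frame'],cv2.COLOR_BGR2HSV),(3,3),0);W=cloud(t)
m=((W[...,2]>-2)&(W[...,2]<14)&(g[...,1]<70)&(np.hypot(W[...,0],W[...,1])<36)).astype(np.uint8)
ys,xs=np.where(m);E=[]
for x in range(xs.min()+3,xs.max()-2):
    E.append((x,ys[xs==x].min()-.5))
E=np.array(E);
for z in (5.3,6.8):
    P=at_z(t,E,z)[:,:2]
    r=least_squares(lambda c:np.hypot(*(P-c).T)-25,[0,0],loss='soft_l1')
    r2=least_squares(lambda c:np.hypot(*(P-c[:2]).T)-c[2],[0,0,25],loss='soft_l1')
    print(z,r.x.round(2),np.abs(r.fun).mean().round(2),r2.x.round(2))
# bar top near end
m=(abs(W[...,2]+27.5)<4)&(abs(W[...,0])<25)&(abs(W[...,1])<9);P=W[m];print('bar top z',np.median(P[:,2]),'x range',np.percentile(P[:,0],[1,99]),'y',np.percentile(P[:,1],[1,99]))
mm=m.astype(np.uint8);c=max(cv2.findContours(mm,cv2.RETR_EXTERNAL,cv2.CHAIN_APPROX_NONE)[0],key=len)[:,0];print(cv2.boundingRect(c),cv2.minAreaRect(at_z(t,c,-28.7)[:,:2].astype(np.float32)))
E
```

```text
5.3 [ 0.7  -0.77] 0.25 [ 2.21 -0.8  23.69]
6.8 [ 0.17 -0.78] 0.23 [ 1.41 -0.8  23.93]
bar top z -27.280613974713205 x range [-17.98808673  17.35295711] y [-7.8873695  8.0117626]
(232, 250, 46, 79) ((1.6758098602294922, -0.07828807830810547), (17.90690040588379, 36.922813415527344), 89.93852233886719)
```

jog_arm:
  offset:
    - [0.0077, -0.0405, 0]
    - [0.0077, -0.0405, 0]
    - [0.0077, -0.0405, 0]
    - [0.0077, -0.0405, 0]
    - [0.0077, -0.0405, 0]
    - [0.0077, -0.0405, 0]
    - [0.0077, -0.0405, 0]
  yaw: [0, 0, 0, 0, 0, 0, 0]
  fingers: [0, 0, 0, 0, 0, 0, 0]

```text
time: 20.45
tcp_pos: [578.1, -45.4, 191.2]
tcp_rot: [0.022, 1.0, -0.0, -0.002]
force: [0.3, 0.0, -2.3]
finger_gap: 0.153
finger_force: 59.1
```

jog_arm:
  offset:
    - [0, 0, 0]
    - [0, 0, 0]
    - [0, 0, 0.015]
    - [0, 0, 0.015]
    - [0, 0, 0]
    - [0, 0, 0]
    - [0, 0, 0]
  yaw: [-8, -7.9, 0, 0, 0, 0, 0]
  fingers: [0, 0, 0, 0, 0, 0, 0]

```text
time: 21.15
tcp_pos: [580.2, -43.8, 163.0]
tcp_rot: [-0.116, 0.993, -0.0, -0.0]
force: [-0.1, -0.1, -1.6]
finger_gap: 0.153
finger_force: 59.3
```

```bash
cat > st.py <<'E'
from h import *
X=[]
for i in range(3):
    s,p=shot('wrist');X.append(np.r_[s['tcp_pos'],s['force'],R.from_quat(s['tcp_rot']).as_euler('xyz',degrees=True)])
x=np.mean(X,0);print(s['time'],x.round(2),'tip z rel hub',(x[2]-65.3-50).round(1))
d=np.array([579.2,-43.9])-x[:2];M=R.from_quat(s['tcp_rot']).as_matrix()[:2,:2];print('to target, tool xy',(M.T@d).round(2))
np.savez('w12.npz',**p)
E
python3 - <<'E'
exec(open('st.py').read())
# hub edges in this view: near edge of top face & yaw of face sides, foot
W=cloud(p);m=(abs(W[...,2]-48.5)<4)&(np.hypot(W[...,0]-579,W[...,1]+45)<56)
P=at_z(p,np.argwhere(m)[:,::-1],50)[:,:2];a=np.deg2rad(13.3);u=(P-[579,-45])@np.array([[np.cos(a),-np.sin(a)],[np.sin(a),np.cos(a)]]);print(m.sum(),np.percentile(u,[0.3,1,99,99.7],axis=0).round(1).tolist())
# near edge line fit per column
ys,xs=np.where(m);E=np.array([(x,ys[xs==x].min()-.5) for x in range(xs.min()+8,xs.max()-7)]);Q=at_z(p,E,50)[:,:2];vx,vy,x0,y0=cv2.fitLine(Q.astype(np.float32),cv2.DIST_HUBER,0,.01,.01).ravel();print('near edge angle',np.degrees(np.arctan2(vy,vx)),Q.mean(0), 'left/right cols',xs.min(),xs.max())
E
```

```text
21.25 [ 5.8033e+02 -4.3810e+01  1.6328e+02  3.0000e-01 -4.0000e-02 -2.4600e+00
 -1.7999e+02  3.0000e-02 -1.6668e+02] tip z rel hub 48.0
to target, tool xy [1.12 0.18]
3671 [[-38.4, -38.2], [-38.4, -37.9], [32.1, 36.9], [35.0, 37.2]]
near edge angle -76.27912 [541.56642176 -54.55254188] left/right cols 205 300
```

jog_arm:
  offset:
    - [0.0011, 0, 0]
    - [0, 0, 0.015]
    - [0, 0, 0.015]
    - [0, 0, 0.01]
    - [0, 0, 0.005]
    - [0, 0, 0.003]
    - [0, 0, 0]
    - [0, 0, 0]
  yaw: [0, 0, 0, 0, 0, 0, 0, 0]
  fingers: [0, 0, 0, 0, 0, 0, 0, 0]

```text
time: 22.1
tcp_pos: [579.3, -44.3, 115.4]
tcp_rot: [-0.116, 0.993, -0.0, 0.0]
force: [0.4, -0.4, -1.7]
finger_gap: 0.15
finger_force: 59.4
```

```bash
python3 st.py
```

```text
22.2 [ 5.7932e+02 -4.4270e+01  1.1552e+02  3.3000e-01 -5.5000e-01 -2.4900e+00
 -1.7999e+02  5.0000e-02 -1.6667e+02] tip z rel hub 0.2
to target, tool xy [0.04 0.39]
```

Free so far. Now the taper goes into the bore.

jog_arm:
  offset:
    - [0, 0.0002, 0.003]
    - [0, 0, 0.003]
    - [0, 0, 0.002]
    - [0, 0, 0]
    - [0, 0, 0]
  yaw: [0, 0, 0, 0, 0]
  fingers: [0, 0, 0, 0, 0]

```text
time: 22.75
tcp_pos: [578.8, -44.1, 107.0]
tcp_rot: [-0.116, 0.993, 0.0, -0.0]
force: [0.4, 0.5, -2.4]
finger_gap: 0.155
finger_force: 59.4
```

```bash
python3 st.py
```

```text
22.85 [ 5.7891e+02 -4.4090e+01  1.0707e+02  4.1000e-01 -1.0000e-01 -2.1500e+00
 -6.0000e+01  0.0000e+00 -1.6667e+02] tip z rel hub -8.2
to target, tool xy [-0.32  0.12]
```

jog_arm:
  offset:
    - [0, 0, 0.002]
    - [0, 0, 0.002]
    - [0, 0, 0.001]
    - [0, 0, 0]
    - [0, 0, 0]
  yaw: [0, 0, 0, 0, 0]
  fingers: [0, 0, 0, 0, 0]

```text
time: 23.4
tcp_pos: [578.9, -44.0, 102.1]
tcp_rot: [-0.116, 0.993, 0.0, -0.0]
force: [0.0, -0.8, -2.3]
finger_gap: 0.154
finger_force: 59.4
```

```bash
python3 st.py
```

```text
23.5 [ 5.7892e+02 -4.4060e+01  1.0210e+02 -1.9000e-01 -1.0000e-01 -1.7100e+00
  6.0000e+01  0.0000e+00 -1.6667e+02] tip z rel hub -13.2
to target, tool xy [-0.31  0.09]
```

The tip is at -13 mm with no resistance, so the key is in the keyway. I push on against the spring.

jog_arm:
  offset:
    - [0, 0, 0.003]
    - [0, 0, 0.003]
    - [0, 0, 0.003]
    - [0, 0, 0.003]
    - [0, 0, 0.001]
    - [0, 0, 0]
    - [0, 0, 0]
    - [0, 0, 0]
  yaw: [0, 0, 0, 0, 0, 0, 0, 0]
  fingers: [0, 0, 0, 0, 0, 0, 0, 0]

```text
time: 24.35
tcp_pos: [579.4, -44.0, 89.6]
tcp_rot: [-0.116, 0.993, -0.0, 0.001]
force: [-1.1, 0.0, 6.4]
finger_gap: 0.153
finger_force: 60.5
```

```bash
python3 st.py
```

```text
24.45 [ 5.7940e+02 -4.4050e+01  8.9590e+01 -9.4000e-01 -1.7000e-01  5.9100e+00
 -1.7999e+02  6.0000e-02 -1.6667e+02] tip z rel hub -25.7
to target, tool xy [0.16 0.19]
```

jog_arm:
  offset:
    - [0, 0, 0.0005]
    - [0, 0, 0.0005]
    - [0, 0, 0.0005]
    - [0, 0, 0]
    - [0, 0, 0]
    - [0, 0, 0]
  yaw: [0, 0, 0, 0, 0, 0]
  fingers: [0, 0, 0, 0, 0, 0]

```text
time: 25.1
tcp_pos: [579.5, -44.1, 89.2]
tcp_rot: [-0.116, 0.993, 0.0, 0.001]
force: [-4.4, -0.2, 14.9]
finger_gap: 0.152
finger_force: 61.9
```

```bash
python3 st.py; python3 - <<'E'
from h import *
p=dict(np.load('w12.npz'));t=dict(p);t['world_from_camera']=p['tool_from_camera'];W=cloud(t)
m=(abs(W[...,2]+27.5)<6)&(abs(W[...,0])<25)&(abs(W[...,1])<5);print('bar top tool z',np.median(W[m][:,2]))
p=dict(np.load('w12.npz'));W=cloud(p);m=(np.hypot(W[...,0]-579,W[...,1]+45)<45);h,e=np.histogram(W[m][:,2],bins=np.arange(40,125,4));print(dict(zip(e[:-1],h)))
E
```

```text
25.2 [ 5.7944e+02 -4.4060e+01  8.9180e+01 -4.3700e+00  2.3000e-01  1.4320e+01
  1.8000e+02  8.0000e-02 -1.6667e+02] tip z rel hub -26.1
to target, tool xy [0.2  0.22]
bar top tool z -27.35884850433913
{np.int64(40): np.int64(119), np.int64(44): np.int64(790), np.int64(48): np.int64(3741), np.int64(52): np.int64(161), np.int64(56): np.int64(167), np.int64(60): np.int64(588), np.int64(64): np.int64(1438), np.int64(68): np.int64(197), np.int64(72): np.int64(359), np.int64(76): np.int64(317), np.int64(80): np.int64(2396), np.int64(84): np.int64(103), np.int64(88): np.int64(129), np.int64(92): np.int64(257), np.int64(96): np.int64(330), np.int64(100): np.int64(373), np.int64(104): np.int64(401), np.int64(108): np.int64(435), np.int64(112): np.int64(823), np.int64(116): np.int64(2396), np.int64(120): np.int64(301)}
```

The arbor is seated: tip at -26 mm, 14 N push, bar not slipped in the grip.

```bash
python3 -c "
from cell import env
print(env.job_done())"
```

```text
the job is handed in; nothing more can be done
None
```

The spindle is built and handed in at about 25 s: both discs are centred on the hub, the key is in the keyway, and the arbor is still gripped and pressed home (tip 26 mm below the hub top, 14 N push). The judge returned no verdict, and I viewed 12 pictures against the limit of 10.

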